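# Feel out the grinder foot that lost its packing and shim it

### The job

The small bench grinder rocks because the packing plate has dropped out from under one of its three front feet; the feet look alike from outside, so it has to be found by feel. Take the slotted steel shim by its upright tab, keep it flat on the base plate and try it gently under the feet, prongs first: where it stops dead there is packing already, so back it out without forcing it (25 N on the grinder is too much). Under the foot that takes it, push it fully home until its slot bottoms on the stud, let go and leave it lying there, without knocking the oil bottle, the spanner or the bearing away.

Things in the scene. Friction and masses are not known exactly. Their poses are not given: they have to be found in the camera images.
- shim: Loose slotted steel shim, 0.17 kg, lying flat on the base plate (a flat steel plate 14 mm thick, top at z = 14 mm) left of the grinder: blade 5 mm thick, 36 wide, 92 long; upright grip tab standing along x, 10 mm thick (y), 34 long, top 62 mm up. Origin: underside, below the tab; +x to the prongs, z up. Blade from x = -22 to 70 mm; from x = 44 on two round-ended prongs with a 16 mm slot between. Blade oiled, tab dry.
- shim_seat (a point): Point in the shim's slot, on its underside, 50 mm ahead of its origin along +x: the stud's axis stands here when the slot's closed end touches the stud, that is, when the shim is home. The prong tips are 20 mm beyond it.
- grinder: Grey bench grinder, bed 304 mm wide, finned motor, two 100 mm flap discs, three cast feet along its front. Fixed, but the front can lift 2.5 mm (slack nuts). Origin: on the base plate below the bed; +x from the feet to the back (the way the shim goes in), +y to the left foot. Feet are 20 mm high above the plate, studs 46; motor and discs (to 165) begin 38 mm behind the studs' line.
- stud_left (a point): Axis, at plate height, of the left (+y) foot's stud, 12 mm in diameter. Studs stand in a line along the grinder's y, 115 mm apart. Each foot is a hollow lug round its stud: open mouth 22 mm before the stud's axis, 44 mm wide inside; the roof is 9 mm above the plate at the mouth and slopes to 3.5 mm at 6 mm before the axis, then level.
- stud_middle (a point): Axis, at plate height, of the middle foot's stud (12 mm), 60 mm before the grinder's origin. Two of the feet (which ones varies, out of sight) still have a packing plate, 3 mm thick, reaching 12 mm before the stud's axis: the shim stops dead there, about 31 mm short of home. Over 25 N on the grinder is forcing it.
- stud_right (a point): Axis, at plate height, of the right (-y) foot's stud (12 mm). In the foot without packing the shim meets the sloping roof about 29 mm short of home and eases the bed up 1.5 mm: up to some 10 N for a few mm, then 2 to 4 N of drag until the stud stops it.
- oil_bottle: Bystander: yellow oil dropper bottle with a red spout, 53 mm in diameter, 142 mm high, standing to the right of the grinder. Origin at the centre of its base.
- spanner: Bystander: open-ended steel spanner 173 x 29 x 5 mm, lying on the bench to the front right. Origin at the middle of its underside, +y along it.
- bearing: Bystander: wheel bearing, a ring 47 mm in diameter and 14 mm high, lying flat to the right of the grinder's feet. Origin at the centre of its underside.
Things that resemble listed ones, but are neither listed nor needed, are in the scene too. What is shaped like the shim but blue or orange is not meant.

How it is judged:
By the outcome, as a careful person would: the job done as asked, in the order asked, and still so for the second after the job is handed in, with the robot touching nothing.
It also fails if it takes over 58 s, if anything falls off the work surface, if the arm or the gripper's body presses on something with over 40 N, if the wrist force passes 120 N, or if a joint passes its speed limit or range.

### The arm

A 7-joint arm with a two-finger parallel gripper is mounted at the origin on the work surface; the furniture and walls round the work are solid. World frame = base frame: x ahead of the robot, y to its left, z up, the work surface at z = 0. Lengths are in m, angles in rad, forces in N, time in s.
With the tool pointing down it reaches from about 0.4 to 0.925 m from the base axis. Payload 5.6 kg.
Tool frame: the origin (TCP) lies between the finger pads; the fingertips stand 14 mm ahead of it and the grasp point (between the pads) lies 5 mm behind it; z points along the fingers, y is the line along which they close (so a half turn about z gives the same grasp; the last joint's range is limited). The gripper opens to 85 mm and grips with 20 to 120 N. Pads are 22 mm wide; open, the fingers measure 114 mm over their backs; the gripper's body (76 mm by 85 mm) begins 54 mm behind the grasp point. The pads swing forward as they close: fully open they stand 13 mm farther back than shut.
Start: joints at [-1.213, 0.468, -0.012, 1.603, 0.006, 1.071, -0.056], TCP at [0.254, 0.598, 0.211] pointing down, gripper open.
Joint ranges: [-2.53, 2.53], [-0.31, 2.02], [-1.57, 1.55], [0.28, 2.44], [-1.29, 4.43], [0.15, 1.84], [-2.92, 2.92]. Speed limits (rad/s): [2.57, 2.57, 3.14, 3.14, 3.14, 3.14, 3.14].

### API

Orientations are given as a 3x3 rotation matrix whose columns are the frame's x, y, z axes.
In Python, from cell import env gives the robot as it stands. The module is installed in compiled form; this text tells all that it offers.
- The arm moves only by the tool apply_moves, never from a script. Its argument "motion" is one flat list of numbers, 5 for each row, row after row: the gripper command: -1 is shut, 1 is fully open, values between are in proportion, then the shift along the tool's x, y, z in mm, then the turn about the tool's z in rad. A call has 1 to 12 rows; each row shifts and turns the commanded pose from where the row before left it, along the tool's axes as they then stand; what a row does not reach is not made up. A row lasts 1/10 s, in which the tool goes at most 50 mm and 8.59 degrees, less where a joint would pass 70% of its speed; a pose out of reach is approached as far as the arm can. A call with a gripper value outside its range is refused whole. The fingers move at their own pace and stop on an object; the grip force is fixed at half the most. Time passes only in rows, so rows that do not move let the fingers close. It gives the time, the measured TCP pose, the force, the opening and the grip force at its end, in the units of the state.
- env.get_state(): the state, without advancing time (a new reading comes with each control period).
- env.snapshot(name): name is "scene" or "top"; returns a dict with "image" (480x640x3 uint8, red, green, blue), "fx", "fy", "cx", "cy" (pixels), "cam_to_world" (4x4, takes a point from camera to world coordinates). Camera axes: x right, y down, z forward; pixel columns grow to the right and rows downward; lengths in m; the calibration is good to about 2 mm. A picture is of the moment at which its call begins. There is no depth.
- env.close_job(): hands the job in; it is judged then, once.
The state is a dict: "t": time; "joint_pos": joint angles; "joint_velocities": joint speeds; "effort": joint torques, N m; "eef_pos": TCP position; "tcp_rot": TCP orientation; "force": force on the tool from outside, world axes, zero at the start; "wrist_torque": the same for the moment, N m; "width": opening from 0.0 (shut) to 1.0 (fully open); "grasp_force": force on a finger pad.
Only numpy, scipy, OpenCV 4.12 (cv2) and the standard library are available. Lean on these libraries where they do the work, as an engineer would, in place of code of your own. Each camera call takes 0.05 s, during which the arm holds its last target. There are 200 camera calls.

## Working session

There is one attempt and no reset: what is moved stays moved. The work goes in short steps, Python scripts to look and compute and a tool call to move; the robot and the scene stay as the last step left them, time stands still between calls to the robot, and variables do not carry over. Pictures are saved under pics/ and viewed, at most 10 in all, crops included, and the job is handed in when it is done.

Besides the shell and the picture viewer there is one more tool, called after "Call:" as a command line: name --argument value ..., lists and objects as JSON in quotes. apply_moves: Moves the arm, as the interface text tells. Its arguments: {"type":"object","properties":{"motion":{"type":"array","items":{"type":"number"}}},"required":["motion"]}

```bash
mkdir -p pics
cat > h.py <<'E'
import numpy as np, cv2
from cell import env
def snap(n,f):
    s=env.snapshot(n); cv2.imwrite(f,s["image"][:,:,::-1]); np.savez(f[:-4]+'.npz',**s); return s
def ray(s,u,v):
    T=np.array(s["cam_to_world"]); d=T[:3,:3]@np.array([(u-s["cx"])/s["fx"],(v-s["cy"])/s["fy"],1]); return T[:3,3],d
def onz(s,u,v,z):
    o,d=ray(s,u,v); return o+d*(z-o[2])/d[2]
def proj(s,p):
    T=np.array(s["cam_to_world"]); c=T[:3,:3].T@(np.array(p)-T[:3,3]); return s["fx"]*c[0]/c[2]+s["cx"],s["fy"]*c[1]/c[2]+s["cy"]
E
python3 - <<'E'
from h import *
for n in("scene","top"):
    s=snap(n,f"pics/{n}0.png"); print(n,s["fx"],np.round(s["cam_to_world"],3).tolist())
st=env.get_state(); print(st["t"],st["eef_pos"],np.round(st["tcp_rot"],3).tolist(),st["force"],st["width"])
E
```

```text
scene 547.278692665819 [[0.681, -0.39, 0.619, -0.753], [-0.732, -0.373, 0.57, -1.007], [0.008, -0.842, -0.54, 1.092], [0.0, 0.0, 0.0, 1.0]]
top 448.403478245806 [[0.002, -0.985, 0.174, 0.206], [-1.0, -0.002, 0.004, 0.115], [-0.004, -0.174, -0.985, 1.308], [0.0, 0.0, 0.0, 1.0]]
0.1 [0.25345206 0.59796583 0.2105209 ] [[-0.921, 0.39, -0.001], [0.39, 0.921, -0.002], [-0.0, -0.002, -1.0]] [-0.65848364 -0.65136095 -0.09620556] 1.0004769326171383
```

View pics/scene0.png

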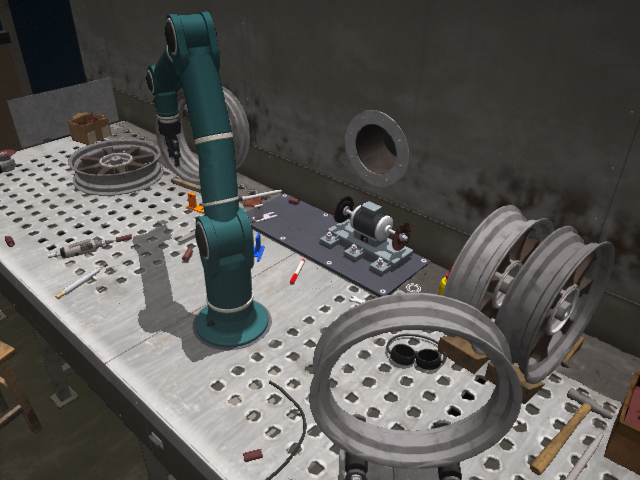

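View pics/top0.png

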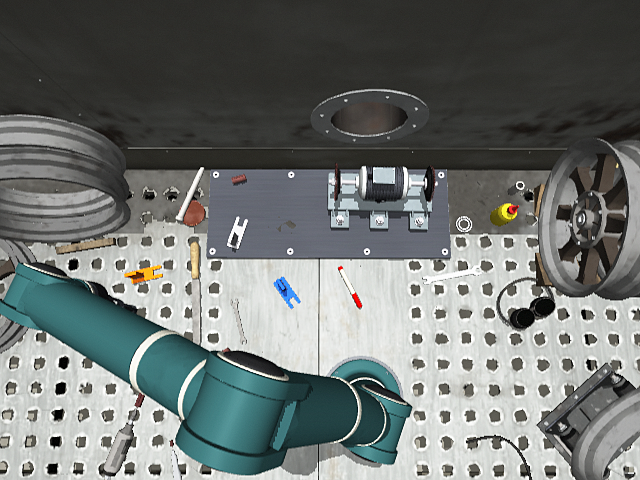

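The top view shows three shim-shaped things: blue (287,292), orange (143,274) and steel (237,233) on the base plate. The steel one fits. The grinder feet are near (340,220), (379,220) and (420,220). I'll confirm in one enlarged crop.

Run:
```python
from h import *
a=cv2.imread("pics/top0.png")
c1=cv2.resize(a[205:265,205:275],None,fx=8,fy=8,interpolation=cv2.INTER_CUBIC)[:, :400]
c2=cv2.resize(a[180:240,320:440],None,fx=6.5,fy=6.5,interpolation=cv2.INTER_CUBIC)
c1=cv2.resize(a[210:258,220:260],None,fx=6,fy=6,interpolation=cv2.INTER_CUBIC)
o=np.zeros((590,790,3),np.uint8); 
c2=cv2.resize(a[195:240,325:435],None,fx=6,fy=6,interpolation=cv2.INTER_CUBIC)
b=cv2.imread("pics/scene0.png"); c3=cv2.resize(b[200:235,240:290],None,fx=8,fy=8,interpolation=cv2.INTER_CUBIC)
o[:c1.shape[0],:c1.shape[1]]=c1; o[300:300+c2.shape[0],:c2.shape[1]]=c2; o[:c3.shape[0],300:300+c3.shape[1]]=c3
cv2.imwrite("pics/crop1.png",o)
```

```text
(no output)
```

View pics/crop1.png

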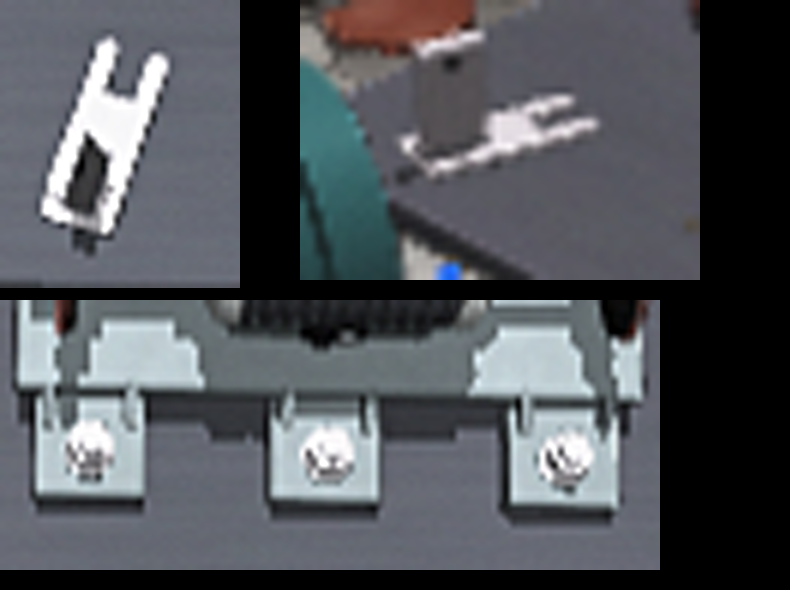

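Run:
```python
from h import *
s=dict(np.load("pics/top0.npz")); g=cv2.cvtColor(s["image"],cv2.COLOR_RGB2GRAY)
# shim blade contour
m=np.zeros_like(g); m[210:258,220:260]=(g[210:258,220:260]>150)*255
cs,_=cv2.findContours(m,cv2.RETR_EXTERNAL,cv2.CHAIN_APPROX_NONE); c=max(cs,key=cv2.contourArea)
P=np.array([onz(s,u,v,.019)[:2] for u,v in c[:,0]],np.float32)*1000
r=cv2.minAreaRect(P); print("shim rect",r, cv2.boxPoints(r).round(1).tolist())
for n,(x0,x1,v) in dict(L=(331.2,348.8,227.5),M=(370,388.3,228.3),R=(410,427.8,229.5)).items():
    a=onz(s,x0,v,.034);b=onz(s,x1,v,.034); print(n,a.round(4),b.round(4),np.linalg.norm(a-b).round(4))
for n,(x,y) in dict(L=(90,450),M=(327,455),R=(565,460)).items():
    print("stud",n,onz(s,325+x/6,195+(y-300)/6,.055).round(4))
# plate corner screws for direction
for u,v in((213,251),(290,251),(367,251),(443,252)): print(onz(s,u,v,.014).round(4))
```

```text
shim rect ((466.91253662109375, 359.9167175292969), (36.827239990234375, 92.74165344238281), 72.69402313232422) [[417.20001220703125, 356.1000061035156], [505.70001220703125, 328.5], [516.7000122070312, 363.70001220703125], [428.1000061035156, 391.29998779296875]]
L [0.4776 0.0837 0.034 ] [0.4776 0.0326 0.034 ] 0.0511
M [ 0.4754 -0.0288  0.034 ] [ 0.4755 -0.0819  0.034 ] 0.0531
R [ 0.472  -0.1446  0.034 ] [ 0.4721 -0.1962  0.034 ] 0.0515
stud L [0.4951 0.059  0.055 ]
stud M [ 0.4928 -0.054   0.055 ]
stud R [ 0.4905 -0.1673  0.055 ]
[0.4111 0.429  0.014 ]
[0.4115 0.2038 0.014 ]
[ 0.4119 -0.0211  0.014 ]
[ 0.4093 -0.2427  0.014 ]
```

The steel shim is confirmed: the rectangle measures 36.8 x 92.7 mm against the stated 36 x 92. Its origin is near (0.444, 0.367) with yaw about -17.3°. The grinder yaw is about -1.2°. I'm moving above the tab.

Call:
apply_moves --motion '[1,0,0,0,-0.099,1,-25,-16.4,4,0,1,-25,-16.4,4,0,1,-25,-16.4,4,0,1,-25,-16.4,4,0,1,-25,-16.4,4,0,1,-25,-16.4,4,0,1,-25,-16.4,4,0,1,-25,-16.4,4,0,1,-25,-16.4,4,0,1,-25,-16.4,4,0,1,0,0,0,0]'

```text
t: 1.3
eef_pos: [0.4466, 0.3626, 0.1705]
tcp_rot: [[-0.953, 0.304, 0.0], [0.304, 0.953, -0.003], [-0.001, -0.003, -1.0]]
force: [0.1, -0.0, 0.1]
width: 0.999
grasp_force: 0.0
```

```bash
cat > st.py <<'E'
from h import *
st=env.get_state(); R=np.array(st["tcp_rot"]); print("t",round(st["t"],2),"p",np.round(np.array(st["eef_pos"])*1000,1),"phi",np.degrees(np.arctan2(R[0,1],R[1,1])).round(2),"tilt",R[:2,2].round(4),"F",np.round(st["force"],2),"M",np.round(st["wrist_torque"],2),"w",round(st["width"],3),"g",round(st["grasp_force"],1))
E
python3 st.py
python3 - <<'E'
from h import *
s=snap("top","pics/top1.png"); s2=snap("scene","pics/scene1.png")
a=cv2.imread("pics/top1.png")[190:265,190:290]; b=cv2.imread("pics/scene1.png")[150:250,230:330]
cv2.imwrite("pics/crop2.png",np.hstack([cv2.resize(a,(400,300)),cv2.resize(b,(300,300))]))
E
```

```text
t 1.3 p [446.6 362.6 170.5] phi 17.72 tilt [ 0.0004 -0.0033] F [ 0.09 -0.01  0.13] M [ 0.03 -0.05  0.01] w 0.999 g 0.0
```

View pics/crop2.png

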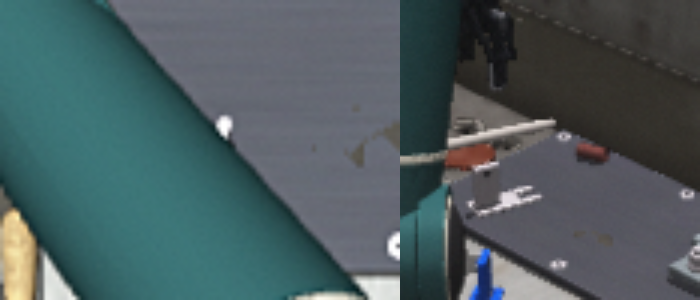

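Run:
```python
from h import *
s=dict(np.load("pics/scene0.npz")); 
print(onz(s,257.7,205.5,.076), proj(s,[.4437,.3671,.076]))
print(proj(s,[.4437+.067,.3671-.021,.019]))
g=cv2.cvtColor(s["image"],cv2.COLOR_RGB2GRAY); m=np.zeros_like(g); m[200:212,248:270]=(g[200:212,248:270]>150)*255
ys,xs=np.nonzero(m); print(xs.min(),xs.max(),ys.min(),ys.max(),xs.mean(),ys.mean())
P=np.array([onz(s,u,v,.076)[:2] for u,v in zip(xs,ys)],np.float32)*1000; r=cv2.minAreaRect(P);print(r,P.mean(0))
```

```text
[0.43995621 0.36412459 0.076     ] (np.float64(257.9002874484471), np.float64(204.88356989432197))
(np.float64(274.9204187730439), np.float64(213.41694968438458))
255 262 204 206 258.0833333333333 204.83333333333334
((445.54541015625, 367.31146240234375), (10.631982803344727, 29.731979370117188), 71.61725616455078) [444.45972 366.88596]
```

Call:
apply_moves --motion '[1,3.8,3.4,10,0,1,0,0,20,0,1,0,0,25,0,1,0,0,25,0,1,0,0,20,0,1,0,0,10,0,1,0,0,6,0,1,0,0,5,0,1,0,0,0,0,1,0,0,0,0]'

```text
t: 2.4
eef_pos: [0.4413, 0.3724, 0.0511]
tcp_rot: [[-0.955, 0.297, 0.001], [0.297, 0.955, 0.001], [-0.001, 0.001, -1.0]]
force: [0.7, 0.3, 0.3]
width: 0.996
grasp_force: 0.0
```

```bash
python3 st.py
```

```text
t 2.4 p [441.3 372.4  51.1] phi 17.29 tilt [0.0009 0.0009] F [0.72 0.27 0.29] M [0.01 0.   0.03] w 0.996 g 0.0
```

Call:
apply_moves --motion '[1,-4.2,-4.4,0,0,1,0,0,0,0,1,0,0,0,0,1,0,0,0,0]'

```text
t: 2.8
eef_pos: [0.4438, 0.3665, 0.0506]
tcp_rot: [[-0.955, 0.297, 0.0], [0.297, 0.955, 0.0], [-0.0, 0.0, -1.0]]
force: [-1.0, 0.5, 0.1]
width: 0.998
grasp_force: 0.0
```

```bash
python3 st.py
```

```text
t 2.8 p [443.8 366.5  50.6] phi 17.31 tilt [0.0003 0.0003] F [-0.96  0.45  0.08] M [ 0.   -0.02  0.02] w 0.998 g 0.0
```

Now at the target. Closing.

Call:
apply_moves --motion '[-1,0,0,0,0,-1,0,0,0,0,-1,0,0,0,0,-1,0,0,0,0,-1,0,0,0,0,-1,0,0,0,0,-1,0,0,0,0,-1,0,0,0,0]'

```text
t: 3.6
eef_pos: [0.4438, 0.3668, 0.0506]
tcp_rot: [[-0.955, 0.297, 0.0], [0.297, 0.955, 0.001], [-0.0, 0.001, -1.0]]
force: [-0.9, 0.6, 1.5]
width: 0.088
grasp_force: 58.9
```

```bash
python3 st.py
```

```text
t 3.6 p [443.8 366.8  50.6] phi 17.29 tilt [0.0004 0.0005] F [-0.91  0.59  1.48] M [0.17 0.03 0.  ] w 0.088 g 58.9
```

Run:
```python
from h import *
s=dict(np.load("pics/top0.npz")); g=cv2.cvtColor(s["image"],cv2.COLOR_RGB2GRAY).astype(float)
def cross(p,th,rise):
    for i in range(len(p)-1):
        if (p[i]<th<=p[i+1]) if rise else (p[i]>=th>p[i+1]): return i+(th-p[i])/(p[i+1]-p[i])
for n,(a,b) in dict(L=(326,354),M=(365,394),R=(404,434)).items():
    for v in(223,225,226):
        p=g[v,a:b]; th=(np.median(p[8:20])+p[1])/2
        l=a+cross(p,th,1); r=b-1-cross(p[::-1],th,1)
        A=onz(s,l,v,.034);B=onz(s,r,v,.034); print(n,v,((A+B)/2*1000).round(1),((A-B)[1]*1000).round(1),end=' | ')
    c=[ ]
    for u in range(a+8,b-9):
        q=g[222:236,u]; th=(q[1]+g[236,u])/2; k=cross(q,th,0)
        if k is not None: c.append(onz(s,u,222+k,.034)[0]*1000)
    print("front x",np.median(c).round(1))
    # bright stud top blob
    mm=(g[212:226,a+4:b-4]>225); ys,xs=np.nonzero(mm); print(" stud blob px",xs.min()+a+4,xs.max()+a+4,ys.min()+212,ys.max()+212, onz(s,(xs.min()+xs.max())/2+a+4,(ys.min()+ys.max())/2+212,.05).round(4))
```

```text
L 223 [491.   59.7  34. ] 51.8 | L 225 [485.   59.7  34. ] 51.5 | L 226 [482.1  59.6  34. ] 51.4 | front x 480.8
 stud blob px 337 343 215 223 [0.4992 0.0587 0.05  ]
M 223 [491.2 -54.3  34. ] 52.4 | M 225 [485.2 -54.2  34. ] 51.4 | M 226 [482.2 -54.1  34. ] 51.3 | front x 477.4
 stud blob px 375 383 216 222 [ 0.4993 -0.0534  0.05  ]
R 223 [ 491.3 -170.1   34. ] 51.3 | R 225 [ 485.4 -170.    34. ] 51.5 | R 226 [ 482.4 -169.9   34. ] 51.3 | front x 476.0
 stud blob px 410 427 214 224 [ 0.4995 -0.1668  0.05  ]
```

Call:
apply_moves --motion '[-1,0,0,0,-0.07,-1,0,0,0,-0.07,-1,0,0,0,-0.07,-1,0,0,0,-0.071,-1,8,-15,0,0,-1,9,-25,0,0,-1,9,-25,0,0,-1,9,-25,0,0,-1,7,-25,0,0,-1,0,-25,0,0,-1,0,-15,0,0,-1,0,0,0,0]'

```text
t: 4.8
eef_pos: [0.3984, 0.2101, 0.0504]
tcp_rot: [[-1.0, 0.024, -0.001], [0.024, 1.0, -0.002], [0.001, -0.002, -1.0]]
force: [0.9, -0.2, -1.5]
width: 0.088
grasp_force: 58.8
```

```bash
python3 st.py
```

```text
t 4.8 p [398.4 210.1  50.4] phi 1.39 tilt [-0.0007 -0.0015] F [ 0.88 -0.2  -1.5 ] M [-0.08 -0.04 -0.06] w 0.088 g 58.8
```

Call:
apply_moves --motion '[-1,0,-15,0,0,-1,0,-25,0,0,-1,0,-25,0,0,-1,0,-25,0,0,-1,0,-25,0,0,-1,0,-18,0,0,-1,0,-10,0,0,-1,0,-3,0,0,-1,0,0,0,0,-1,0,0,0,0,-1,0,0,0,0]'

```text
t: 5.9
eef_pos: [0.3956, 0.0669, 0.0503]
tcp_rot: [[-1.0, 0.02, 0.0], [0.02, 1.0, -0.0], [-0.0, -0.0, -1.0]]
force: [0.0, -0.9, 0.1]
width: 0.091
grasp_force: 59.0
```

```bash
python3 st.py
python3 - <<'E'
from h import *
s=snap("top","pics/top2.png"); s2=snap("scene","pics/scene2.png")
a=cv2.imread("pics/top2.png")[190:270,310:400]; b=cv2.imread("pics/scene2.png")[200:290,280:380]
cv2.imwrite("pics/crop3.png",np.hstack([cv2.resize(a,(400,360),interpolation=2),cv2.resize(b,(400,360),interpolation=2)]))
E
```

```text
t 5.9 p [395.6  66.9  50.3] phi 1.13 tilt [ 0.0002 -0.0001] F [ 0.01 -0.95  0.09] M [-0.2  -0.14 -0.02] w 0.091 g 59.0
```

View pics/crop3.png

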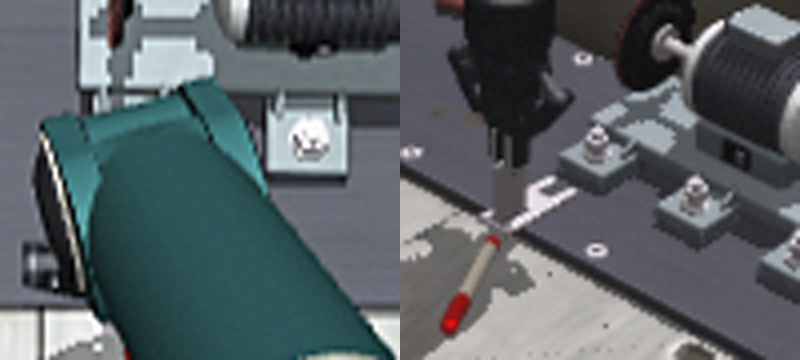

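The scene crop shows the shim flat, with its prongs facing the left foot (tips near 318,245 and 324,248) and that stud's top near (329,233).

Run:
```python
from h import *
s=dict(np.load("pics/scene2.npz"))
o=np.array([.3956,.0669]);f=np.array([.9998,-.02]);l=np.array([.02,.9998])
for n,q in dict(tipR=o+.07*f-.013*l,tipL=o+.07*f+.013*l).items(): print(n,q,proj(s,[*q,.0165]))
for n,q in dict(stud=(.502,.0597,.060),studM=(.4995,-.055,.060),cornerFR=(.4802,.0597-.0257,.034),cornerFL=(.4808,.0597+.0257,.034),MFR=(.4772,-.055-.0257,.034)).items(): print(n,proj(s,q))
g=cv2.cvtColor(s["image"],cv2.COLOR_RGB2GRAY); c=cv2.imread("pics/scene2.png")[215:265,305:375]; cv2.imwrite("pics/crop4.png",cv2.resize(c,None,fx=11,fy=11,interpolation=cv2.INTER_CUBIC))
```

```text
tipR [0.465326  0.0525026] (np.float64(323.31025041801774), np.float64(247.46489593563405))
tipL [0.465846  0.0784974] (np.float64(317.9790179063698), np.float64(244.61905795629934))
stud (np.float64(328.94187865625094), np.float64(232.337348518455))
studM (np.float64(353.6148431172207), np.float64(244.90574881897666))
cornerFR (np.float64(330.1436950934462), np.float64(243.6461448422445))
cornerFL (np.float64(319.43894253716684), np.float64(238.1357829541437))
MFR (np.float64(354.95443295432744), np.float64(256.7774582828871))
```

View pics/crop4.png

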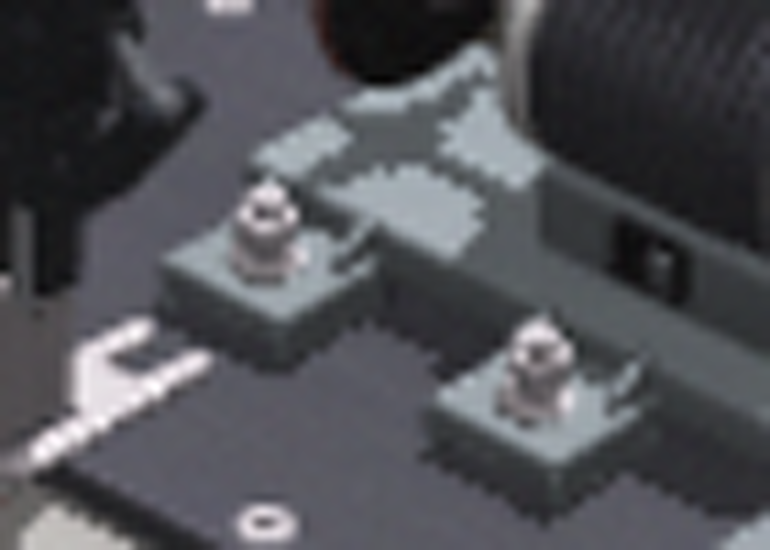

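Call:
apply_moves --motion '[-1,0,-3,0,0,-1,0,-2,0,0,-1,0,0,0,0,-1,0,0,0,0,-1,-3,0,0,0,-1,-3,0,0,0,-1,-3,0,0,0,-1,0,0,0,0]'

```text
t: 6.8
eef_pos: [0.4045, 0.061, 0.0503]
tcp_rot: [[-1.0, 0.021, -0.0], [0.021, 1.0, -0.0], [0.0, -0.0, -1.0]]
force: [-1.8, -0.2, 3.7]
width: 0.09
grasp_force: 59.3
```

```bash
python3 st.py
```

```text
t 6.8 p [404.5  61.   50.3] phi 1.21 tilt [-0.0003 -0.0003] F [-1.81 -0.16  3.73] M [-0.08  0.2  -0.04] w 0.09 g 59.3
```

Call:
apply_moves --motion '[-1,-2,0.6,-0.2,0,-1,-2,0,0,0,-1,-2,0,0,0,-1,-2,0,0,0,-1,-1,0,0,0,-1,-1,0,0,0,-1,0,0,0,0]'

```text
t: 7.5
eef_pos: [0.4145, 0.0616, 0.0505]
tcp_rot: [[-1.0, 0.021, 0.0], [0.021, 1.0, 0.0], [-0.0, 0.0, -1.0]]
force: [-0.7, -0.2, -1.0]
width: 0.089
grasp_force: 58.7
```

```bash
python3 st.py
```

```text
t 7.5 p [414.5  61.6  50.5] phi 1.2 tilt [0.0002 0.    ] F [-0.69 -0.24 -1.04] M [ 0.01  0.   -0.02] w 0.089 g 58.7
```

Call:
apply_moves --motion '[-1,-1,0,0,0,-1,-1,0,0,0,-1,-1,0,0,0,-1,0,0,0,0]'

```text
t: 7.9
eef_pos: [0.4175, 0.0616, 0.0506]
tcp_rot: [[-1.0, 0.021, 0.0], [0.021, 1.0, 0.0], [-0.0, 0.0, -1.0]]
force: [0.4, 0.2, -1.9]
width: 0.088
grasp_force: 58.7
```

Call:
apply_moves --motion '[-1,-1,0,0,0,-1,-1,0,0,0,-1,0,0,0,0]'

```text
t: 8.2
eef_pos: [0.4195, 0.0615, 0.0506]
tcp_rot: [[-1.0, 0.021, 0.0], [0.021, 1.0, 0.0], [-0.0, 0.0, -1.0]]
force: [-0.4, -0.1, -0.7]
width: 0.089
grasp_force: 58.7
```

Call:
apply_moves --motion '[-1,-0.8,0,0,0,-1,0,0,0,0]'

```text
t: 8.4
eef_pos: [0.4202, 0.0615, 0.0506]
tcp_rot: [[-1.0, 0.021, 0.0], [0.021, 1.0, 0.0], [-0.0, 0.0, -1.0]]
force: [-0.0, -0.5, -2.5]
width: 0.085
grasp_force: 58.7
```

Call:
apply_moves --motion '[-1,-0.8,0,0,0,-1,0,0,0,0]'

```text
t: 8.6
eef_pos: [0.4205, 0.0615, 0.0505]
tcp_rot: [[-1.0, 0.021, -0.001], [0.021, 1.0, -0.0], [0.001, -0.0, -1.0]]
force: [-0.8, 0.2, 0.3]
width: 0.089
grasp_force: 58.9
```

Call:
apply_moves --motion '[-1,-0.8,0,0,0,-1,0,0,0,0]'

```text
t: 8.8
eef_pos: [0.4207, 0.0615, 0.0505]
tcp_rot: [[-1.0, 0.021, -0.002], [0.021, 1.0, -0.0], [0.002, -0.0, -1.0]]
force: [-4.4, 1.2, 3.7]
width: 0.091
grasp_force: 59.3
```

Call:
apply_moves --motion '[-1,-0.6,0,0,0,-1,0,0,0,0]'

```text
t: 9.0
eef_pos: [0.4208, 0.0616, 0.0504]
tcp_rot: [[-1.0, 0.02, -0.003], [0.02, 1.0, -0.0], [0.003, -0.0, -1.0]]
force: [-5.0, 0.8, 5.9]
width: 0.089
grasp_force: 59.5
```

Call:
apply_moves --motion '[-1,-0.6,0,0,0,-1,0,0,0,0]'

```text
t: 9.2
eef_pos: [0.4208, 0.0616, 0.0504]
tcp_rot: [[-1.0, 0.02, -0.004], [0.02, 1.0, -0.0], [0.004, -0.0, -1.0]]
force: [-7.6, 1.1, 6.5]
width: 0.085
grasp_force: 59.7
```

Call:
apply_moves --motion '[-1,-0.8,0,0,0,-1,0,0,0,0]'

```text
t: 9.4
eef_pos: [0.4209, 0.0616, 0.0504]
tcp_rot: [[-1.0, 0.02, -0.005], [0.02, 1.0, -0.0], [0.005, -0.001, -1.0]]
force: [-9.5, 1.2, 8.5]
width: 0.089
grasp_force: 59.9
```

Call:
apply_moves --motion '[-1,-0.8,0,0,0,-1,0,0,0,0]'

```text
t: 9.6
eef_pos: [0.4209, 0.0616, 0.0503]
tcp_rot: [[-1.0, 0.02, -0.007], [0.02, 1.0, -0.001], [0.007, -0.001, -1.0]]
force: [-10.6, 1.4, 10.0]
width: 0.089
grasp_force: 60.2
```

Call:
apply_moves --motion '[-1,-1,0,0,0,-1,0,0,0,0]'

```text
t: 9.8
eef_pos: [0.421, 0.0616, 0.0503]
tcp_rot: [[-1.0, 0.02, -0.009], [0.02, 1.0, -0.001], [0.009, -0.001, -1.0]]
force: [-13.6, 1.5, 13.7]
width: 0.085
grasp_force: 60.6
```

The left foot is packed: it stops dead at 13.6 N with no advance. I'm backing out and moving one pitch (115 mm) over to the middle foot.

Call:
apply_moves --motion '[-1,5,0,0,0,-1,10,0,0,0,-1,10,0,0,0,-1,5,0,0,0,-1,0,-15,0,0,-1,0,-25,0,0,-1,0,-25,0,0,-1,0,-25,0,0,-1,0,-20,0,0,-1,0,-5,0,0,-1,0,0,0,0,-1,0,0,0,0]'

```text
t: 11.0
eef_pos: [0.3932, -0.0521, 0.0506]
tcp_rot: [[-1.0, 0.02, 0.0], [0.02, 1.0, 0.0], [-0.0, 0.0, -1.0]]
force: [0.1, 1.2, -1.3]
width: 0.089
grasp_force: 58.7
```

```bash
python3 st.py
```

```text
t 11.0 p [393.2 -52.1  50.6] phi 1.14 tilt [0.0002 0.0004] F [ 0.12  1.22 -1.27] M [0.01 0.03 0.  ] w 0.089 g 58.7
```

Call:
apply_moves --motion '[-1,-2,-0.6,0,0,-1,-3,0,0,0,-1,-3,0,0,0,-1,-3,0,0,0,-1,-3,0,0,0,-1,-3,0,0,0,-1,-2,0,0,0,-1,-1,0,0,0,-1,-1,0,0,0,-1,0,0,0,0]'

```text
t: 12.0
eef_pos: [0.4141, -0.054, 0.0506]
tcp_rot: [[-1.0, 0.021, 0.0], [0.021, 1.0, 0.0], [-0.0, 0.0, -1.0]]
force: [-0.6, -0.4, -1.9]
width: 0.089
grasp_force: 58.8
```

Call:
apply_moves --motion '[-1,-1,0,0,0,-1,-1,0,0,0,-1,0,0,0,0]'

```text
t: 12.3
eef_pos: [0.4163, -0.054, 0.0506]
tcp_rot: [[-1.0, 0.021, 0.0], [0.021, 1.0, -0.0], [-0.0, 0.0, -1.0]]
force: [-0.5, -0.0, -0.8]
width: 0.092
grasp_force: 58.7
```

Call:
apply_moves --motion '[-1,-1,0,0,0,-1,-1,0,0,0,-1,0,0,0,0]'

```text
t: 12.6
eef_pos: [0.4183, -0.0541, 0.0506]
tcp_rot: [[-1.0, 0.021, 0.0], [0.021, 1.0, 0.0], [-0.0, 0.0, -1.0]]
force: [0.4, -0.2, -1.9]
width: 0.086
grasp_force: 58.7
```

Call:
apply_moves --motion '[-1,-0.8,0,0,0,-1,-0.8,0,0,0,-1,0,0,0,0]'

```text
t: 12.9
eef_pos: [0.4194, -0.054, 0.0505]
tcp_rot: [[-1.0, 0.021, -0.001], [0.021, 1.0, 0.0], [0.001, 0.0, -1.0]]
force: [-0.6, 0.4, -0.1]
width: 0.09
grasp_force: 58.9
```

Call:
apply_moves --motion '[-1,-0.8,0,0,0,-1,-0.8,0,0,0,-1,0,0,0,0]'

```text
t: 13.2
eef_pos: [0.4202, -0.054, 0.0504]
tcp_rot: [[-1.0, 0.021, -0.002], [0.021, 1.0, 0.0], [0.002, 0.0, -1.0]]
force: [-5.1, 1.2, 3.0]
width: 0.087
grasp_force: 59.3
```

Call:
apply_moves --motion '[-1,-0.8,0,0,0,-1,-0.8,0,0,0,-1,0,0,0,0]'

```text
t: 13.5
eef_pos: [0.422, -0.0542, 0.0505]
tcp_rot: [[-1.0, 0.021, -0.002], [0.021, 1.0, 0.0], [0.002, 0.0, -1.0]]
force: [-5.1, 0.3, 2.9]
width: 0.088
grasp_force: 59.4
```

The middle foot takes it: the shim is easing in under about 5 N.

Call:
apply_moves --motion '[-1,-1,0.3,0,0,-1,-1,0.3,0,0,-1,0,0,0,0]'

```text
t: 13.8
eef_pos: [0.425, -0.0538, 0.0506]
tcp_rot: [[-1.0, 0.021, 0.0], [0.021, 1.0, -0.0], [-0.0, -0.0, -1.0]]
force: [-2.2, -0.2, 0.4]
width: 0.085
grasp_force: 59.0
```

Call:
apply_moves --motion '[-1,-1,0,0,0,-1,-1,0,0,0,-1,0,0,0,0]'

```text
t: 14.1
eef_pos: [0.4275, -0.0537, 0.0506]
tcp_rot: [[-1.0, 0.021, 0.001], [0.021, 1.0, -0.0], [-0.001, -0.0, -1.0]]
force: [-1.7, -0.4, 0.3]
width: 0.087
grasp_force: 58.9
```

Call:
apply_moves --motion '[-1,-1,0,0,0,-1,-1,0,0,0,-1,0,0,0,0]'

```text
t: 14.4
eef_pos: [0.4292, -0.0537, 0.0506]
tcp_rot: [[-1.0, 0.021, 0.0], [0.021, 1.0, 0.0], [-0.0, 0.0, -1.0]]
force: [-1.8, -0.2, 0.0]
width: 0.089
grasp_force: 59.0
```

Call:
apply_moves --motion '[-1,-1,0,0,0,-1,-1,0,0,0,-1,0,0,0,0]'

```text
t: 14.7
eef_pos: [0.4311, -0.0537, 0.0506]
tcp_rot: [[-1.0, 0.021, 0.0], [0.021, 1.0, 0.0], [-0.0, 0.0, -1.0]]
force: [-1.7, 0.0, 0.5]
width: 0.095
grasp_force: 59.0
```

Call:
apply_moves --motion '[-1,-1.3,0,0,0,-1,-1.3,0,0,0,-1,-1.4,0,0,0,-1,0,0,0,0]'

```text
t: 15.1
eef_pos: [0.4353, -0.0538, 0.0506]
tcp_rot: [[-1.0, 0.021, 0.001], [0.021, 1.0, -0.0], [-0.001, -0.0, -1.0]]
force: [-2.3, 0.1, -0.5]
width: 0.088
grasp_force: 58.9
```

Call:
apply_moves --motion '[-1,-1.3,0,0,0,-1,-1.3,0,0,0,-1,-1.4,0,0,0,-1,0,0,0,0]'

```text
t: 15.5
eef_pos: [0.4393, -0.0539, 0.0506]
tcp_rot: [[-1.0, 0.021, 0.001], [0.021, 1.0, -0.0], [-0.001, 0.0, -1.0]]
force: [-3.2, 0.3, 0.6]
width: 0.087
grasp_force: 59.0
```

Call:
apply_moves --motion '[-1,-1.3,0,0,0,-1,-1.3,0,0,0,-1,-1.4,0,0,0,-1,0,0,0,0]'

```text
t: 15.9
eef_pos: [0.4433, -0.054, 0.0506]
tcp_rot: [[-1.0, 0.021, 0.001], [0.021, 1.0, -0.0], [-0.001, -0.0, -1.0]]
force: [-2.4, 0.5, 0.6]
width: 0.086
grasp_force: 59.0
```

Call:
apply_moves --motion '[-1,-1,0,0,0,-1,-1,0,0,0,-1,0,0,0,0]'

```text
t: 16.2
eef_pos: [0.4451, -0.054, 0.0506]
tcp_rot: [[-1.0, 0.021, 0.0], [0.021, 1.0, 0.0], [-0.0, 0.0, -1.0]]
force: [-2.5, -0.8, 0.6]
width: 0.094
grasp_force: 59.0
```

Call:
apply_moves --motion '[-1,-1,0,0,0,-1,-1,0,0,0,-1,0,0,0,0]'

```text
t: 16.5
eef_pos: [0.4471, -0.0541, 0.0506]
tcp_rot: [[-1.0, 0.021, 0.0], [0.021, 1.0, -0.0], [-0.0, 0.0, -1.0]]
force: [-2.9, 1.0, 0.8]
width: 0.091
grasp_force: 59.0
```

Call:
apply_moves --motion '[-1,-0.8,0,0,0,-1,-0.8,0,0,0,-1,0,0,0,0]'

```text
t: 16.8
eef_pos: [0.4487, -0.0541, 0.0506]
tcp_rot: [[-1.0, 0.021, 0.0], [0.021, 1.0, -0.0], [-0.0, -0.0, -1.0]]
force: [-2.3, 1.1, 0.3]
width: 0.09
grasp_force: 59.1
```

Call:
apply_moves --motion '[-1,-0.8,0,0,0,-1,-0.8,0,0,0,-1,0,0,0,0]'

```text
t: 17.1
eef_pos: [0.4494, -0.0541, 0.0505]
tcp_rot: [[-1.0, 0.021, -0.002], [0.021, 1.0, 0.0], [0.002, 0.0, -1.0]]
force: [-5.2, 0.2, 3.8]
width: 0.088
grasp_force: 59.3
```

Call:
apply_moves --motion '[-1,-0.8,0,0,0,-1,-0.8,0,0,0,-1,0,0,0,0]'

```text
t: 17.4
eef_pos: [0.4494, -0.0541, 0.0504]
tcp_rot: [[-1.0, 0.021, -0.005], [0.021, 1.0, 0.0], [0.005, 0.0, -1.0]]
force: [-9.3, -0.0, 8.3]
width: 0.09
grasp_force: 59.9
```

It is home: dead stop at x = 0.4494, where 0.4497 was expected, 31 mm past the dead stop seen at the packed left foot. I'm easing the preload, opening and rising.

Call:
apply_moves --motion '[-1,1.5,0,0,0,-1,0,0,0,0,0.2,0,0,0,0,0.2,0,0,0,0,0.2,0,0,0,0,0.2,0,0,0,0,0.2,0,0,0,0,0.2,0,0,0,0]'

```text
t: 18.2
eef_pos: [0.4504, -0.0541, 0.0506]
tcp_rot: [[-1.0, 0.021, 0.0], [0.021, 1.0, 0.0], [-0.0, 0.0, -1.0]]
force: [0.3, 0.4, -0.4]
width: 0.598
grasp_force: 0.0
```

```bash
python3 st.py
```

```text
t 18.2 p [450.4 -54.1  50.6] phi 1.19 tilt [0.0004 0.    ] F [ 0.31  0.39 -0.43] M [ 0.03 -0.05  0.04] w 0.598 g 0.0
```

Call:
apply_moves --motion '[0.2,0,0,-5,0,0.2,0,0,-15,0,0.2,0,0,-25,0,0.2,0,0,-30,0,0.2,0,0,-30,0,0.2,0,0,-25,0,0.2,0,15,-10,0,0.2,0,35,0,0,0.2,0,40,0,0,0.2,0,40,0,0,0.2,0,40,0,0,0.2,0,30,0,0]'

```text
t: 19.4
eef_pos: [0.454, 0.1484, 0.1911]
tcp_rot: [[-1.0, 0.019, 0.001], [0.019, 1.0, 0.001], [-0.001, 0.001, -1.0]]
force: [-0.3, -1.0, -0.8]
width: 0.601
grasp_force: 0.0
```

Call:
apply_moves --motion '[0.2,0,20,0,0,0.2,0,0,0,0,0.2,0,0,0,0]'

```text
t: 19.7
eef_pos: [0.4546, 0.1655, 0.1906]
tcp_rot: [[-1.0, 0.02, -0.0], [0.02, 1.0, -0.001], [0.0, -0.001, -1.0]]
force: [-0.2, -0.5, 0.4]
width: 0.6
grasp_force: 0.0
```

```bash
python3 st.py
python3 - <<'E'
from h import *
s=snap("top","pics/top3.png"); s2=snap("scene","pics/scene3.png")
for q in ((.4494,-.054,.076),(.4275,-.0535,.019)): print(proj(s,q),proj(s2,q))
a=cv2.imread("pics/top3.png")[170:310,320:540]; b=cv2.imread("pics/scene3.png")[210:300,300:420]
cv2.imwrite("pics/crop5.png",np.vstack([cv2.resize(a,(440,280),interpolation=2),cv2.resize(b,(440,310),interpolation=2)]))
E
```

```text
t 19.7 p [454.6 165.5 190.6] phi 1.16 tilt [-0.0001 -0.0005] F [-0.23 -0.55  0.41] M [-0.04  0.   -0.01] w 0.6 g 0.0
(np.float64(380.8065244393047), np.float64(234.2974770395368)) (np.float64(344.18294546137497), np.float64(246.76524601581121))
(np.float64(378.1986207909834), np.float64(245.45652225219948)) (np.float64(339.2156030736434), np.float64(263.31752818547676))
```

View pics/crop5.png

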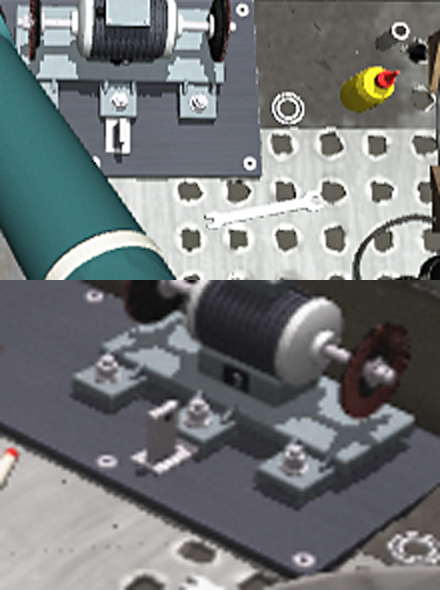

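The crop shows the shim flat and square under the middle foot, with the bottle, spanner and bearing undisturbed. I'll check the depth by the tail edge and then decide.

Run:
```python
from h import *
s=dict(np.load("pics/top3.npz")); g=cv2.cvtColor(s["image"],cv2.COLOR_RGB2GRAY).astype(float)
m=np.zeros(g.shape,np.uint8); m[228:255,366:392]=(g[228:255,366:392]>150)*255
ys,xs=np.nonzero(m); print(xs.min(),xs.max(),ys.max())
for u in(374,376,382,384):
    q=g[238:254,u]; th=150; k=[i for i in range(15) if q[i]>=th>q[i+1]]
    if k: k=k[-1]; v=238+k+(q[k]-th)/(q[k]-q[k+1]); print(u,v.round(2),(onz(s,u,v,.019)*1000).round(1))
row=g[244,366:392]; print(row.astype(int).tolist(), onz(s,xs.min(),244,.019), onz(s,xs.max(),244,.019))
```

```text
367 384 253
374 245.8 [426.5 -41.2  19. ]
376 245.87 [426.3 -47.1  19. ]
382 246.28 [425.1 -64.5  19. ]
384 246.0 [425.9 -70.4  19. ]
[107, 106, 107, 107, 106, 103, 109, 255, 255, 255, 247, 120, 135, 135, 67, 255, 255, 255, 252, 100, 101, 107, 107, 107, 106, 107] [ 0.43175279 -0.0209415   0.019     ] [ 0.43183996 -0.07050013  0.019     ]
```

The tail edge reads about 0.426 against 0.4275 expected, which is within camera accuracy. At release the arm was still lightly preloaded forward, so the shim was not drawn back. Handing in.

```bash
python3 -c "
from cell import env; print(env.close_job())"
```

```text
the job is handed in; nothing more can be done
None
```

The left foot stopped the shim dead at under 14 N, so it is packed; the middle foot took the shim, which I pushed home to the stud, released and left lying flat with the bottle, spanner and bearing untouched, and I handed the job in at about 20 s (no verdict shown).

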